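# Load the autosampler with its three standards

### The job

Get the autosampler ready for a run: turn its carousel by the black handle in the middle until the white rinse jar stands under the sampling needle, and set each of the three amber standard jars upright into the carousel insert of its own cap colour. Set the jars down, do not drop them, and leave the tip box and the bench timer where they are.

Things in the scene. Friction and masses are not known exactly. Their poses are not given: they have to be found in the camera images.
- jar_red: Standard jar with RED ribbed cap (white septum dot) and red band on its label: upright amber glass cylinder, 44 mm diameter over its whole height, 65 mm tall, 90 g, loose, standing on the worktop. Origin: centre of its underside; z up along its axis.
- jar_yellow: The same jar with YELLOW cap and band. Origin: centre of its underside.
- jar_blue: The same jar with BLUE cap and band. Origin: centre of its underside.
- insert_red: RED round insert of the carousel, an open cup: 69 mm outer, 60 mm inner diameter (8 mm play round a jar), 18 mm tall, floor 4 mm thick. Loose between low lugs, 95 mm from the carousel axis, underside 46 mm above the worktop; turns with the carousel. A jar in it has its underside 4 mm above this origin, 50 mm above the worktop. Origin: centre of its underside.
- insert_yellow: The same insert in YELLOW. Origin: centre of its underside.
- insert_blue: The same insert in BLUE. Origin: centre of its underside.
- rinse_jar: WHITE rinse jar in a white socket, fixed to the carousel 95 mm from its axis (60 mm wide at the foot, 49 mm above; top about 113 mm above the worktop). Origin: centre of its underside, 46 mm above the worktop. The other three stations follow at 90, 180 and 270 degrees from it.
- handle (a point): Middle of the black handle's grip bar, on the carousel's vertical axis, 150 mm above the worktop. Bar 58 mm long, 14 mm thick, 20 mm high (140 to 160 mm) on a slender post; its length lies along this x axis, which points to the rinse jar. The grey carousel (268 mm diameter, upper face 46 mm above the worktop) turns either way with slight friction (0.12 N m) and stays where left; no detents.
- needle_tip (a point): Tip of the sampling needle, fixed, 126 mm above the worktop, 95 mm from the carousel axis. It hangs from a grey arm 24 mm wide (157 to 175 mm above the worktop, a thin tube up to 192 mm) reaching in from a white tower outside the carousel and ending 86 mm from the axis: a station under it cannot be loaded from above. x axis: from the carousel axis to the tower.
- tip_box: Bystander: box of pipette tips with a clear turquoise lid and a blue band, 96 x 126 x 104 mm, loose. Origin: centre of its underside.
- bench_timer: Bystander: small white bench timer with display and red and green keys, 62 x 78 x 34 mm, loose. Origin: centre of its underside.

How it is judged (in metres and radians):
At the end, for the whole second after the job is handed in: Rinse jar within 12 mm of the needle seen from above, carousel still; each standard jar in the insert of its own colour: within 12 mm of its centre, underside 0 to 9 mm above the insert's and under 60 mm above the worktop, leaning under 0.12 rad, at rest (horizontal distance between rinse_jar and needle_tip below 0.012 m and linear speed of rinse_jar below 0.01 m/s and horizontal distance between jar_red and insert_red below 0.012 m and z of jar_red in the frame of insert_red between 0 and 0.009 m and height (world z) of each of jar_red, jar_yellow, jar_blue below 0.06 m and angle between each of jar_red, jar_yellow, jar_blue's own z axis and vertical below 0.12 rad and linear speed of each of jar_red, jar_yellow, jar_blue below 0.02 m/s and horizontal distance between jar_yellow and insert_yellow below 0.012 m and z of jar_yellow in the frame of insert_yellow between 0 and 0.009 m and horizontal distance between jar_blue and insert_blue below 0.012 m and z of jar_blue in the frame of insert_blue between 0 and 0.009 m); the robot touches nothing.
It fails at once if the tip box is moved by more than 20 mm or tipped (distance of tip_box from where it was at the start of the episode above 0.02 m or angle between tip_box's own z axis and vertical above 0.3 rad).
It fails at once if the bench timer is moved by more than 20 mm (distance of bench_timer from where it was at the start of the episode above 0.02 m).
It fails at once if the red jar is let fall from more than a few centimetres (it moves faster than 1 m/s out of the fingers) (linear speed of jar_red above 1 m/s and contact force between the fingers and jar_red below 0.1 N).
It fails at once if the yellow jar is let fall from more than a few centimetres (it moves faster than 1 m/s out of the fingers) (linear speed of jar_yellow above 1 m/s and contact force between the fingers and jar_yellow below 0.1 N).
It fails at once if the blue jar is let fall from more than a few centimetres (it moves faster than 1 m/s out of the fingers) (linear speed of jar_blue above 1 m/s and contact force between the fingers and jar_blue below 0.1 N).
It also fails if it takes over 115 s, if anything falls off the work surface, if the arm or the gripper's body presses on something with over 40 N, if the wrist force passes 120 N, or if a joint passes its speed limit or range.

### The arm

A 7-joint arm with a two-finger parallel gripper is mounted at the origin on the work surface; the furniture and walls round the work are solid. World frame = base frame: x ahead of the robot, y to its left, z up, the work surface at z = 0. Lengths are in mm, angles in rad, forces in N, time in s.
With the tool pointing down it reaches from about 400 to 875 mm from the base axis. Payload 4.4 kg.
Tool frame: the origin (TCP) lies between the finger pads; the fingertips stand ctrl.finger_overhang ahead of it and the grasp point (between the pads) lies 11 mm behind it (ctrl.finger_overhang is the distance from the TCP to the fingertips, in mm); z points along the fingers, y is the direction in which the jaws open and shut (so a half turn about z gives the same grasp; the last joint's range is limited). The gripper opens to 85 mm and grips with 20 to 120 N. Pads are 22 mm wide; open, the fingers measure 114 mm over their backs; the gripper's body (76 mm by 85 mm) begins 54 mm behind the grasp point. The pads swing forward as they close: fully open they stand 13 mm farther back than shut.
Start: joints at [1.267, 0.628, 0.038, 1.517, -0.027, 0.996, -0.02], TCP at [153.144, -631.716, 239.313] pointing down, gripper open.
Joint ranges: [-3.06, 3.06], [-0.37, 2.12], [-1.25, 1.32], [0.18, 2.47], [-1.1, 4.24], [0.23, 1.98], [-2.94, 2.94]. Speed limits (rad/s): [2.57, 2.57, 3.14, 3.14, 3.14, 3.14, 3.14].

### API

Orientations are given as [roll, pitch, yaw] about the fixed x, y, z axes, in that order (R = Rz(yaw) Ry(pitch) Rx(roll)).
In Python, from cell import ctrl gives the robot as it stands. The module is installed in compiled form; this text tells all that it offers.
- The arm moves only by the tool step_arm, never from a script. Its argument "deltas" is a list that holds one entry, the list of rows, each a list of 7 numbers: the opening, from 0 (shut) to 1 (fully open), then the shift along the world's x, y, z in mm, then the turn, a rotation vector about the world's x, y, z in rad. In form: [[[grip, tx, ty, tz, rx, ry, rz], ...]]. A call has 1 to 10 rows; each row shifts and turns the commanded pose from where the row before left it; what a row does not reach is not made up. A row lasts 1/12 s, in which the tool goes at most 41.7 mm and 7.16 degrees, less where a joint would pass 70% of its speed; a pose out of reach is approached as far as the arm can. A call is refused whole if a number of a shift passes 41.7 or a number of a turn 0.125, either way. A call with a gripper value outside its range is refused whole. The fingers move at their own pace and stop on an object; the grip force is fixed at half the most. Time passes only in rows, so rows that do not move let the fingers close. It gives the time, the measured TCP pose, the force and the opening at its end, in the units of the state.
- ctrl.read_state(): the state, without advancing time (a new reading comes with each control period).
- ctrl.get_image(name): name is "side" or "top"; returns (picture, depth): 384x512x3 uint8, red, green, blue; 384x512 float32, mm along the optical axis (not along the pixel's ray), 0 where there is no reading.
- ctrl.camera_info(name): a dict with "intrinsics" (3x3 intrinsics, pixels), "distortion" ([k1, k2, p1, p2, k3] as OpenCV has them; the pictures are not rectified), "rvec" (rotation vector, rad) and "tvec" (3), from world to camera coordinates, as OpenCV has them. Camera axes: x right, y down, z forward; pixel columns grow to the right and rows downward; lengths in mm; the calibration is good to about 2 mm. A picture is of the moment at which its call begins. camera_info takes no time and is no camera call.
- ctrl.finish_job(): hands the job in, once; it reports no verdict.
The state is a dict: "clock": time; "qpos": joint angles; "qd": joint speeds; "tau": joint torques, N m; "eef_pos": TCP position; "tool_rot": TCP orientation; "force": force on the tool from outside, world axes, zero at the start; "torque": the same for the moment, N m; "width": finger opening in mm.
Only numpy, scipy, OpenCV 4.12 (cv2) and the standard library are available. Lean on these libraries where they do the work, as an engineer would, in place of code of your own. Each camera call takes 0.05 s, during which the arm holds its last target.

## Working session

There is one attempt and no reset: what is moved stays moved. The work goes in short steps, Python scripts to look and compute and a tool call to move; the robot and the scene stay as the last step left them, time stands still between calls to the robot, and variables do not carry over. Pictures are saved under pics/ and viewed, and the job is handed in when it is done.

Besides the shell and the picture viewer there is one more tool, called after "Call:" by a JSON object that holds its "op" and its "data". step_arm: Moves the arm, as the interface text tells. Its arguments: {"type":"object","properties":{"deltas":{"type":"array"}},"required":["deltas"]}

```bash
mkdir -p pics; python3 - <<'E'
from cell import ctrl
import cv2
s=ctrl.read_state();print(s, ctrl.finger_overhang)
for n in("side","top"):
    im,d=ctrl.get_image(n); cv2.imwrite(f"pics/{n}0.png",im[:,:,::-1]); 
    import numpy as np; np.savez(f"{n}0.npz",im=im,d=d)
    print(ctrl.camera_info(n))
E
```

```text
{'clock': 0.0, 'qpos': array([ 1.26720999,  0.62934738,  0.03845683,  1.51839807, -0.02697902,
        0.99630911, -0.02002902]), 'qd': array([ 0.00081802, -0.00088415,  0.00150692, -0.00025646, -0.00041354,
        0.00120209, -0.00120292]), 'tau': array([-9.65282015e-04, -5.63404584e+01,  1.22634921e+00, -1.93443203e+01,
        1.11888262e-02,  1.05634847e-02,  1.13827326e-05]), 'eef_pos': array([ 152.97343329, -631.09452185,  238.37893817]), 'tool_rot': array([-3.13964987e+00,  5.28737055e-05,  2.37756063e-01]), 'force': array([-0.62044776,  0.16933596,  0.13324962]), 'torque': array([0.08028296, 0.05743566, 0.01996525]), 'width': 85.01010008666694} 8.0
{'intrinsics': array([[456.2205976 ,   0.        , 250.45820801],
       [  0.        , 456.2205976 , 188.2715393 ],
       [  0.        ,   0.        ,   1.        ]]), 'distortion': array([-0.16206901,  0.        ,  0.        ,  0.        ,  0.        ]), 'rvec': array([ 0.64250119, -2.55570623,  1.24771252]), 'tvec': array([ 406.08837089,  236.22798347, 1173.90468062])}
{'intrinsics': array([[422.00727086,   0.        , 258.13435235],
       [  0.        , 422.00727086, 191.53887842],
       [  0.        ,   0.        ,   1.        ]]), 'distortion': array([0.02740597, 0.        , 0.        , 0.        , 0.        ]), 'rvec': array([ 2.17717275, -2.11796951,  0.19118402]), 'tvec': array([ -42.04573452,  497.74904284, 1143.04029004])}
```

View pics/side0.png

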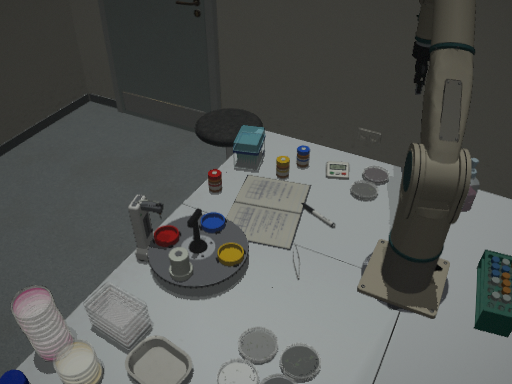

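View pics/top0.png

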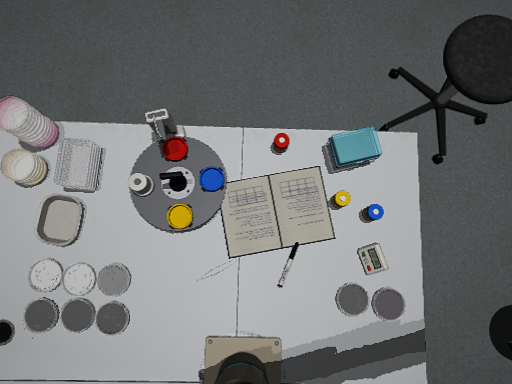

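```bash
cat > h.py <<'E'
import numpy as np, cv2
from cell import ctrl
CI={n:ctrl.camera_info(n) for n in("side","top")}
def proj(n,p):
    c=CI[n]; return cv2.projectPoints(np.array(p,float).reshape(-1,3),c["rvec"],c["tvec"],c["intrinsics"],c["distortion"])[0].reshape(-1,2)
def ray(n,uv):
    c=CI[n]; R=cv2.Rodrigues(c["rvec"])[0]
    q=cv2.undistortPoints(np.array(uv,float).reshape(-1,1,2),c["intrinsics"],c["distortion"]).reshape(-1,2)
    return -R.T@c["tvec"].ravel(), np.c_[q,np.ones(len(q))]@R
def onz(n,uv,z):
    o,d=ray(n,uv); return o+d*((z-o[2])/d[:,2])[:,None]
def cloud(n,dep):
    v,u=np.mgrid[:384,:512]; o,d=ray(n,np.c_[u.ravel(),v.ravel()]); 
    return (o+d*dep.reshape(-1,1)).reshape(384,512,3)
def shot(n,tag):
    im,d=ctrl.get_image(n); cv2.imwrite(f"pics/{n}{tag}.png",im[:,:,::-1]); np.savez(f"{n}{tag}.npz",im=im,d=d); return im,d
def mask(im,col):
    h=cv2.cvtColor(im,cv2.COLOR_RGB2HSV); H,S,V=[h[...,i].astype(int) for i in range(3)]
    m={"red":((H<7)|(H>173)),"yellow":(H>18)&(H<32),"blue":(H>103)&(H<125)}[col]&(S>150)&(V>70)
    return m.astype(np.uint8)
E
python3 - <<'E'
from h import *
for n in CI:
    print(n,"cam at",ray(n,[[256,192]])[0].round(), proj(n,[[153,-631,238],[0,0,0],[600,0,0],[600,300,0]]).round(1))
for n in("top","side"):
    z=np.load(n+"0.npz"); im,d=z["im"],z["d"]; P=cloud(n,d)
    for col in("red","yellow","blue"):
        k,l,st,c=cv2.connectedComponentsWithStats(mask(im,col))
        for i in range(1,k):
            if st[i,4]<25: continue
            q=P[l==i]; q=q[d[l==i]>0]
            hi=np.percentile(q[:,2],[5,50,95]).round()
            print(n,col,st[i],c[i].round(1),"med",np.median(q,0).round(),"z",hi)
E
python3 -c "
import cv2
i=cv2.imread('pics/top0.png');cv2.imwrite('pics/t_a.png',cv2.resize(i[100:250,120:270],None,fx=4,fy=4,interpolation=2))
cv2.imwrite('pics/t_b.png',cv2.resize(i[110:330,250:430],None,fx=2.7,fy=2.7,interpolation=2))
i=cv2.imread('pics/side0.png');cv2.imwrite('pics/s_a.png',cv2.resize(i[110:310,110:390],None,fx=2.8,fy=2.8,interpolation=2))"
```

```text
side cam at [-25. 877. 910.] [[416.1  90.2]
 [404.2 277.7]
 [211.1 209.3]
 [151.  273.9]]
top cam at [ 312.   -8. 1208.] [[529.4 340.2]
 [242.5 376.3]
 [249.1 159.3]
 [146.2 156.1]]
top red [274 133  15  15 140] [281.1 139.9] med [643. -88.  65.] z [61. 65. 68.]
top red [164 136  24  24 391] [175.7 148.6] med [611. 206.  51.] z [47. 51. 65.]
top yellow [335 190  15  16 158] [342. 198.] med [ 483. -259.   64.] z [60. 64. 68.]
top yellow [167 204  26  25 506] [179.4 215.9] med [423. 186.  51.] z [47. 51. 66.]
top blue [199 166  25  25 467] [211.2 178.5] med [530. 104.  51.] z [46. 51. 66.]
top blue [367 204  17  16 162] [375.  211.3] med [ 450. -348.   65.] z [61. 65. 68.]
side red [208 169  13   9  65] [213.9 173. ] med [642. -90.  66.] z [63. 66. 68.]
side red [154 226  25  17 259] [166.7 234.7] med [613. 201.  53.] z [49. 53. 66.]
side yellow [277 156  12   8  59] [282.4 159.5] med [ 483. -257.   66.] z [63. 66. 69.]
side yellow [217 243  27  20 350] [230.2 253. ] med [425. 176.  52.] z [48. 52. 66.]
side blue [297 146  12   7  51] [302.9 149.1] med [ 446. -349.   66.] z [63. 66. 69.]
side blue [201 213  24  16 257] [212.4 221.4] med [532.  94.  51.] z [48. 51. 66.]
side blue [  0 370  26  14 295] [ 12.5 377.3] med [602. 733. 110.] z [108. 110. 113.]
```

View pics/t_a.png

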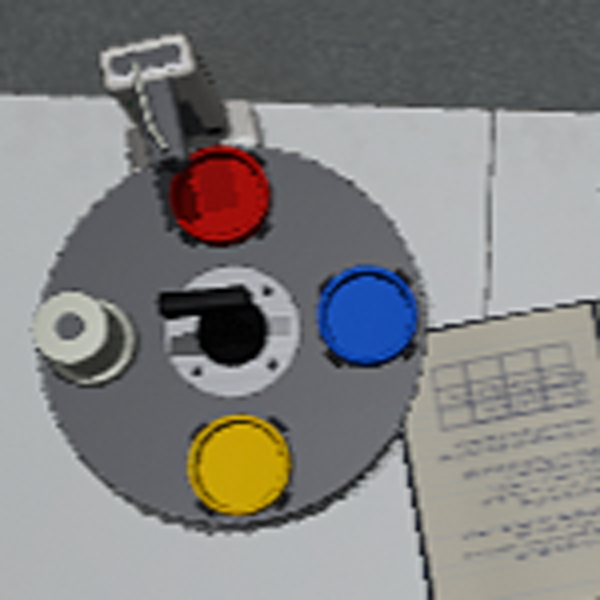

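View pics/s_a.png

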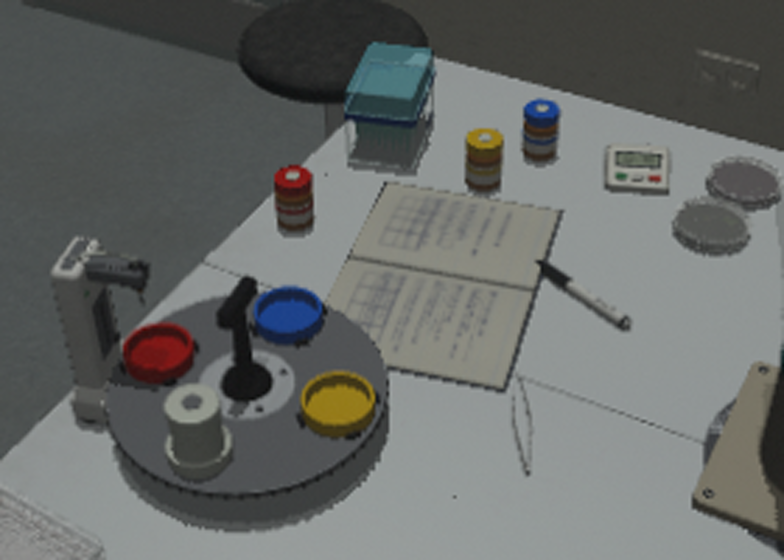

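View pics/t_b.png

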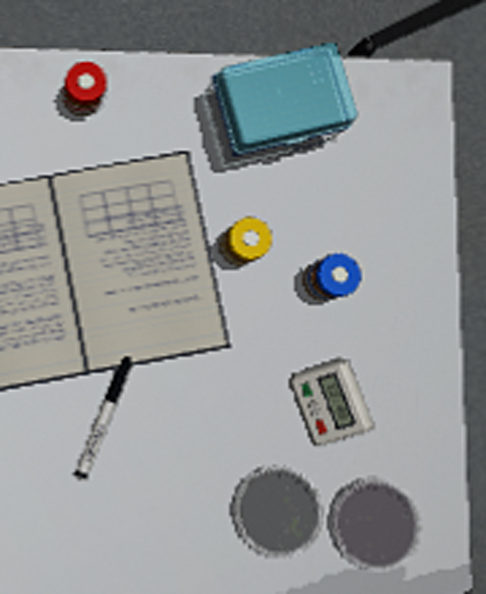

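```bash
cat > m.py <<'E'
from h import *
import sys
def jars(n,im,d,zlo,zhi):
    P=cloud(n,d); out={}
    for col in("red","yellow","blue"):
        k,l,st,c=cv2.connectedComponentsWithStats(mask(im,col)|0)
        for i in range(1,k):
            if st[i,4]<25: continue
            x,y=st[i,:2]; 
            cs,_=cv2.findContours((l==i).astype(np.uint8),0,1)
            r=max(cs,key=cv2.contourArea).reshape(-1,2)
            w=onz(n,cv2.convexHull(r).reshape(-1,2),65)[:,:2].astype(np.float32)
            (ex,ey),er=cv2.minEnclosingCircle(w)
            print(n,col,c[i].round(1),"circle z65",round(ex,1),round(ey,1),"r",round(er,1),"cen",onz(n,[c[i]],65)[0,:2].round(1))
if __name__=="__main__":
    t=sys.argv[1]
    for n in("top","side"):
        z=np.load(n+t+".npz"); jars(n,z["im"],z["d"],0,0)
        d=z["d"];P=cloud(n,d); ok=(d>0)&(abs(P[...,0]-520)<220)&(abs(P[...,1]-200)<180)
        g=z["im"].astype(int)
        br=(g.min(2)>110)
        for nm,m in (("rinse top",ok&br&(P[...,2]>104)&(P[...,2]<120)),("bar",ok&(g.max(2)<60)&(P[...,2]>145)&(P[...,2]<166)),("arm/tower",ok&(P[...,2]>168))):
            q=P[m][:,:2].astype(np.float32)
            if len(q)>5: print(n,nm,len(q),"mean",q.mean(0).round(1),"rect",cv2.minAreaRect(q),"pix",np.argwhere(m).mean(0).round()[::-1])
        m=ok&(P[...,2]>42)&(P[...,2]<50)
        q=P[m][:,:2].astype(np.float32); print(n,"disc",cv2.minEnclosingCircle(q))
E
python3 m.py 0
```

```text
top red [281.1 139.9] circle z65 642.7 -88.5 r 21.0 cen [643.  -88.4]
top red [175.7 148.6] circle z65 610.2 207.3 r 34.6 cen [608.5 203.8]
top yellow [342. 198.] circle z65 484.0 -258.4 r 21.7 cen [ 483.6 -258.6]
top yellow [179.4 215.9] circle z65 422.3 183.8 r 35.0 cen [421.8 183.4]
top blue [211.2 178.5] circle z65 528.5 101.5 r 34.6 cen [527.3 101.9]
top blue [375.  211.3] circle z65 448.7 -348.7 r 22.0 cen [ 449.5 -348.6]
top rinse top 232 mean [504.7 290.4] rect ((504.7178649902344, 290.8830871582031), (46.80806350708008, 45.68632125854492), 47.767730712890625) pix [137. 181.]
top bar 183 mean [543.4 201.6] rect ((578.8855590820312, 214.11343383789062), (153.71302795410156, 56.31063461303711), 16.660776138305664) pix [169. 164.]
top arm/tower 464 mean [646.7 231.9] rect ((639.665771484375, 230.96038818359375), (83.76107788085938, 57.51397705078125), 14.722357749938965) pix [158. 122.]
top disc ((533.0964965820312, 195.5040283203125), 150.93975830078125)
side red [213.9 173. ] circle z65 645.2 -90.5 r 23.0 cen [643.  -91.8]
side red [166.7 234.7] circle z65 608.7 206.1 r 34.1 c
[... 227 characters left out ...]
[ 448.6 -350.8]
side blue [212.4 221.4] circle z65 527.0 101.2 r 34.2 cen [524.6 104.7]
side blue [ 12.5 377.3] circle z65 633.0 728.8 r 29.5 cen [635.9 725.7]
side rinse top 184 mean [503.9 288. ] rect ((504.13043212890625, 288.30218505859375), (44.212406158447266, 47.15781784057617), 35.149169921875) pix [178. 254.]
side bar 187 mean [540.8 207.7] rect ((570.1410522460938, 226.2486114501953), (156.89776611328125, 55.42443084716797), 29.42270851135254) pix [183. 216.]
side arm/tower 367 mean [642.7 233.5] rect ((638.552734375, 233.54762268066406), (86.94098663330078, 59.003868103027344), 5.631256103515625) pix [144. 204.]
side disc ((533.6406860351562, 198.5452880859375), 152.4132843017578)
```

```bash
cat > needle.py <<'E'
from h import *
import sys
A=np.array([516,195.3])
for n in("top","side"):
    z=np.load(n+sys.argv[1]+".npz"); d=z["d"];P=cloud(n,d)
    r=np.hypot(P[...,0]-A[0],P[...,1]-A[1]); az=np.degrees(np.arctan2(P[...,1]-A[1],P[...,0]-A[0]))
    for lo,hi in((75,95),(95,110),(110,125),(125,140),(140,155),(155,175),(175,200)):
        m=(d>0)&(r>=lo)&(r<hi)&(P[...,2]>154)&(P[...,2]<240)&(abs(az)<70)
        if m.sum()>3: 
            q=P[m]; print(n,lo,hi,m.sum(),"mean",q.mean(0).round(1),"az",np.percentile(az[m],[2,50,98]).round(1),"z",np.percentile(q[:,2],[5,50,95]).round(),"pix",np.argwhere(m).mean(0).round()[::-1])
z=np.load("side0.npz"); im=z["im"]; cv2.imwrite("pics/sn.png",cv2.resize(im[185:275,125:225,::-1],None,fx=6,fy=6,interpolation=cv2.INTER_CUBIC))
z=np.load("top0.npz"); im=z["im"]; cv2.imwrite("pics/tn.png",cv2.resize(im[100:200,130:230,::-1],None,fx=6,fy=6,interpolation=cv2.INTER_CUBIC))
E
python3 needle.py 0
```

```text
top 75 95 46 mean [602.5 220.  171.7] az [ 9.3 16.1 23. ] z [160. 173. 178.] pix [162. 140.]
top 95 110 59 mean [614.2 223.1 176.3] az [ 9.5 15.9 22.4] z [171. 175. 188.] pix [160. 135.]
top 110 125 59 mean [629.1 226.5 176.5] az [10.4 15.8 21.4] z [170. 176. 191.] pix [159. 129.]
top 125 140 53 mean [643.6 230.5 176. ] az [10.8 15.3 21. ] z [170. 175. 190.] pix [158. 123.]
top 140 155 167 mean [656.7 233.8 174.2] az [ 5.1 15.2 26.1] z [157. 177. 181.] pix [157. 119.]
top 155 175 125 mean [671.6 237.7 177.3] az [ 5.7 15.  25.2] z [173. 178. 181.] pix [156. 112.]
side 75 95 58 mean [600.6 220.6 170.8] az [ 7.5 17.2 22.3] z [160. 172. 179.] pix [160. 208.]
side 95 110 64 mean [613.5 225.8 172.4] az [ 9.2 18.9 22.3] z [160. 174. 189.] pix [155. 207.]
side 110 125 65 mean [628.2 230.  174.3] az [ 9.5 17.9 21.1] z [161. 174. 191.] pix [149. 206.]
side 125 140 60 mean [642.3 235.  174.3] az [12.1 17.8 20.7] z [161. 174. 190.] pix [144. 205.]
side 140 155 133 mean [654.2 241.6 173.2] az [ 5.4 20.2 26.4] z [158. 176. 181.] pix [138. 205.]
side 155 175 103 mean [668.7 246.4 174. ] az [ 5.7 20.8 25.6] z [158. 177. 180.] pix [133. 205.]
```

View pics/sn.png

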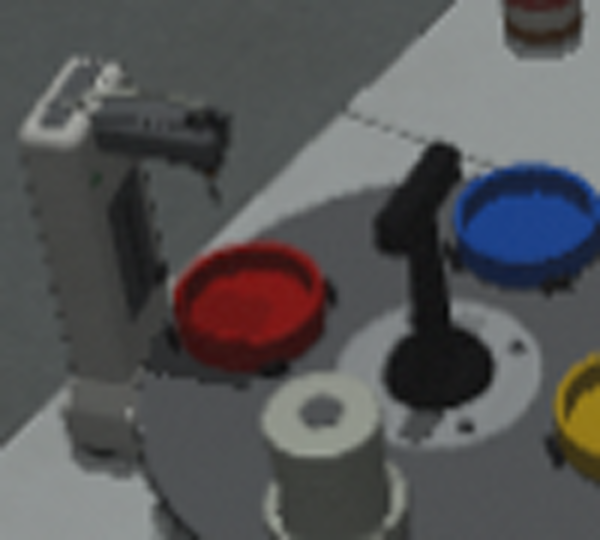

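View pics/tn.png

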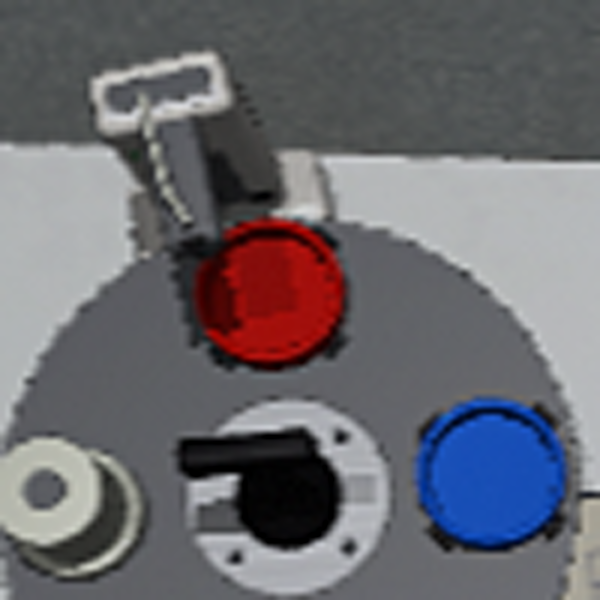

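```bash
python3 - <<'E'
from h import *
A=np.array([516,195.3])
for uv in([160.4,216.5],[161,218.5]): p=onz("side",[uv],126)[0]; print(p, np.hypot(*(p[:2]-A)),np.degrees(np.arctan2(*(p[:2]-A)[::-1])))
for a in(14.5,15.5,16.5):
    t=np.radians(a);print(proj("side",[[516+95*np.cos(t),195.3+95*np.sin(t),126]]))
for n in CI: print(proj(n,[[516,195.3,160],[516-29*np.sin(np.radians(7)),195.3+29*np.cos(.122),160],[516+3.5,195.3-28.8,160]]))
E
```

```text
[616.07615713 208.77142343 126.        ] 100.97879220806797 7.666597913580181
[609.83132402 214.38248822 126.        ] 95.75206902896758 11.495478893054424
[[160.47594677 219.78276265]]
[[160.23470406 220.19669655]]
[[160.00332755 220.61311114]]
[[193.65684567 215.6169782 ]
 [188.30064443 222.87690826]
 [198.84638723 208.60939708]]
[[170.52108016 174.67791415]
 [158.92164106 175.71278396]
 [182.09242997 173.65852473]]
```

Call:
{"op": "step_arm", "data": {"deltas": [[[0.5,29.7,25.5,0,0,0,0.058],[0.5,29.7,25.5,0,0,0,0.058],[0.5,29.7,25.5,0,0,0,0.058],[0.5,29.7,25.5,0,0,0,0.058],[0.5,29.7,25.5,0,0,0,0.058],[0.5,29.7,25.5,0,0,0,0.058],[0.5,29.7,25.5,0,0,0,0.058],[0.5,29.7,25.5,0,0,0,0.058],[0.5,29.7,25.5,0,0,0,0.058],[0.5,29.7,25.5,0,0,0,0.058]]]}}

```text
clock: 0.93
eef_pos: [451.1, -375.1, 239.1]
tool_rot: [-3.141, 0.0, 0.821]
force: [0.1, -1.2, 0.0]
width: 42.7
```

```bash
python3 -c "
from cell import ctrl
print(ctrl.read_state())"
```

```text
{'clock': 0.9333, 'qpos': array([ 0.73059906,  0.53846508, -0.13120357,  1.69731278,  0.08497328,
        0.91199178, -0.18456595]), 'qd': array([-0.66585363,  0.10453452, -0.20081669, -0.18778808,  0.13979809,
        0.09769085, -0.21323956]), 'tau': array([  3.03569511, -51.88228011,  -0.77965865, -16.97641075,
        -0.18836303,   0.07021883,   0.21558322]), 'eef_pos': array([ 451.11221207, -375.11546786,  239.08037929]), 'tool_rot': array([-3.14096805e+00,  1.02271769e-04,  8.20578239e-01]), 'force': array([ 0.13027784, -1.18834293,  0.02922052]), 'torque': array([-0.01839318, -0.07523032,  0.0122965 ]), 'width': 42.73469865279464}
```

Call:
{"op": "step_arm", "data": {"deltas": [[[0.5,4.4,38.1,0,0,0,0.058],[0.5,4.4,38.1,0,0,0,0.058],[0.5,4.4,38.1,0,0,0,0.058],[0.5,4.4,38.1,0,0,0,0.058],[0.5,4.4,38.1,0,0,0,0.058],[0.5,4.4,38.1,0,0,0,0.058],[0.5,4.4,38.1,0,0,0,0.058],[0.5,4.4,38.1,0,0,0,0.058],[0.5,4.4,38.1,0,0,0,0.058],[0.5,4.4,38.1,0,0,0,0.058]]]}}

```text
clock: 1.77
eef_pos: [493.8, 6.0, 239.2]
tool_rot: [-3.141, 0.0, 1.4]
force: [1.1, 0.1, 0.6]
width: 42.8
```

Call:
{"op": "step_arm", "data": {"deltas": [[[0.5,4.4,38.1,0,0,0,0.058],[0.5,4.4,38.1,0,0,0,0.058],[0.5,4.4,38.1,0,0,0,0.058],[0.5,4.4,38.1,0,0,0,0.058],[0.5,4.4,38.1,0,0,0,0.058],[0.5,0,0,0,0,0,0],[0.5,0,0,0,0,0,0],[0.5,0,0,0,0,0,0]]]}}

```text
clock: 2.43
eef_pos: [515.8, 194.0, 238.7]
tool_rot: [-3.14, 0.001, 1.687]
force: [0.0, -0.3, 0.3]
width: 42.8
```

```bash
python3 -c "
from cell import ctrl
from h import *
print(ctrl.read_state()); shot('side','1'); shot('top','1')"
```

```text
{'clock': 2.4333, 'qpos': array([-0.13617924,  0.51288918, -0.41133907,  1.7878642 ,  0.25497753,
        0.89508582, -0.54473199]), 'qd': array([ 0.0265567 , -0.00870914,  0.01737861,  0.00896103, -0.00062837,
       -0.00168164,  0.00103331]), 'tau': array([-1.57686934e+00, -4.67971802e+01, -4.81574714e+00, -1.77646154e+01,
       -1.06011832e-01, -8.92586843e-02, -1.01550118e-03]), 'eef_pos': array([515.7770032 , 193.96558068, 238.74021978]), 'tool_rot': array([-3.14020883e+00,  1.21937869e-03,  1.68742620e+00]), 'force': array([ 0.02288547, -0.334365  ,  0.25383819]), 'torque': array([-0.00370243, -0.02714044,  0.0127659 ]), 'width': 42.789940560689566}
```

View pics/side1.png

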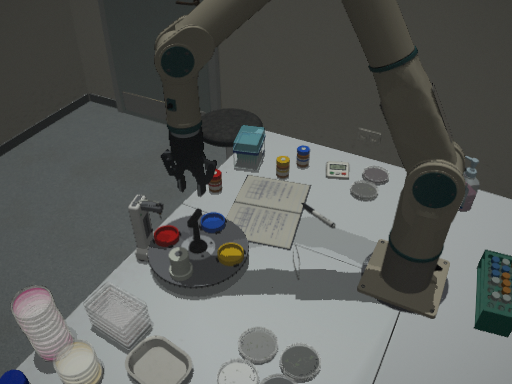

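View pics/top1.png

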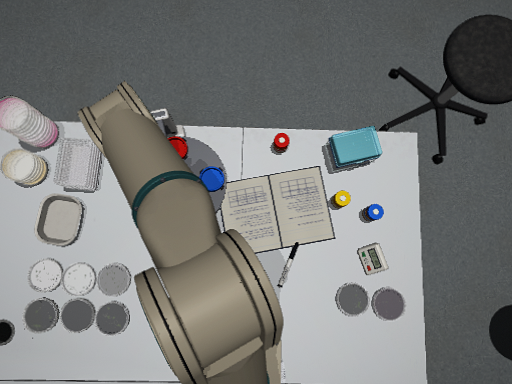

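Call:
{"op": "step_arm", "data": {"deltas": [[[0.5,0,1,-20,0,0,0],[0.5,0,0,-20,0,0,0],[0.5,0,0,-20,0,0,0],[0.5,0,0,-20,0,0,0],[0.5,0,0,-18,0,0,0],[0.5,0,0,0,0,0,0],[0.5,0,0,0,0,0,0]]]}}

```text
clock: 3.12
eef_pos: [515.9, 194.2, 140.9]
tool_rot: [-3.14, 0.001, 1.686]
force: [-0.2, 0.3, -0.6]
width: 42.8
```

```bash
python3 -c "
from h import *
im,d=shot('side','2'); cv2.imwrite('pics/s2.png',cv2.resize(im[100:300,110:310,::-1],None,fx=3,fy=3))"
```

```text
(no output)
```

View pics/s2.png

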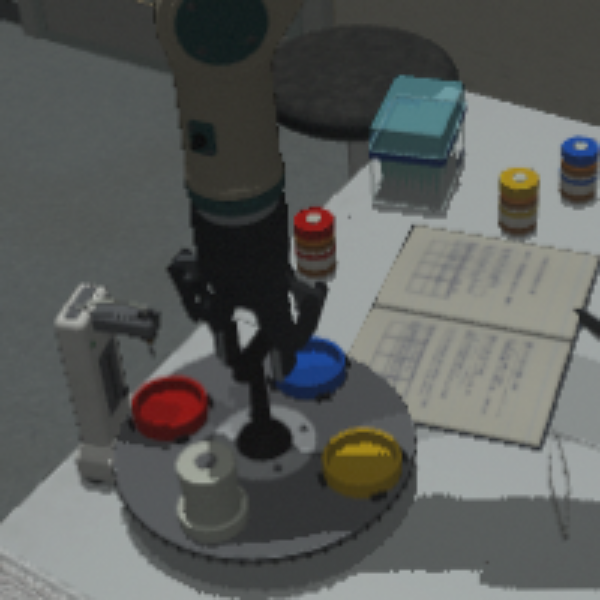

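The picture shows the fingers straddling the black bar (about (260,340) in the crop). Now I close them.

Call:
{"op": "step_arm", "data": {"deltas": [[[0,0,0,0,0,0,0],[0,0,0,0,0,0,0],[0,0,0,0,0,0,0],[0,0,0,0,0,0,0],[0,0,0,0,0,0,0],[0,0,0,0,0,0,0]]]}}

```text
clock: 3.67
eef_pos: [516.9, 195.9, 142.7]
tool_rot: [3.139, -0.0, 1.688]
force: [-0.5, -1.0, 7.6]
width: 13.2
```

Call:
{"op": "step_arm", "data": {"deltas": [[[0,0,0,0,0,0,-0.07],[0,0,0,0,0,0,-0.07],[0,0,0,0,0,0,-0.07],[0,0,0,0,0,0,-0.07],[0,0,0,0,0,0,-0.07],[0,0,0,0,0,0,-0.07],[0,0,0,0,0,0,-0.07],[0,0,0,0,0,0,-0.07],[0,0,0,0,0,0,-0.07],[0,0,0,0,0,0,-0.07]]]}}

```text
clock: 4.5
eef_pos: [517.8, 195.7, 142.7]
tool_rot: [3.139, -0.003, 0.984]
force: [1.6, -1.5, 4.1]
width: 12.9
```

Call:
{"op": "step_arm", "data": {"deltas": [[[0,0,0,0,0,0,-0.07],[0,0,0,0,0,0,-0.07],[0,0,0,0,0,0,-0.07],[0,0,0,0,0,0,-0.07],[0,0,0,0,0,0,-0.07],[0,0,0,0,0,0,-0.07],[0,0,0,0,0,0,-0.07],[0,0,0,0,0,0,-0.07],[0,0,0,0,0,0,-0.07],[0,0,0,0,0,0,-0.07]]]}}

```text
clock: 5.33
eef_pos: [518.4, 194.9, 142.7]
tool_rot: [3.14, -0.004, 0.284]
force: [2.6, -3.0, 4.0]
width: 12.8
```

Call:
{"op": "step_arm", "data": {"deltas": [[[0,0,0,0,0,0,-0.018],[0,0,0,0,0,0,0],[0,0,0,0,0,0,0],[0,0,0,0,0,0,0]]]}}

```text
clock: 5.67
eef_pos: [518.4, 194.9, 142.7]
tool_rot: [3.14, -0.004, 0.269]
force: [2.8, -3.7, 6.6]
width: 12.8
```

```bash
python3 -c "
from h import *
print(ctrl.read_state()['qpos'])
im,d=shot('side','3'); cv2.imwrite('pics/s3.png',cv2.resize(im[100:300,110:310,::-1],None,fx=3,fy=3))"; python3 needle.py 3 | grep side
```

```text
[-0.44645571  0.61965245  0.05331556  1.88659575 -0.04937616  0.63249334
 -1.66462586]Traceback (most recent call last):
  File "needle.py", line 5, in <module>
    z=np.load(n+sys.argv[1]+".npz"); d=z["d"];P=cloud(n,d)
    fid = stack.enter_context(open(os.fspath(file), "rb"))
                              ~~~~^^^^^^^^^^^^^^^^^^^^^^^
FileNotFoundError: [Errno 2] No such file or directory: 'top3.npz'
```

View pics/s3.png

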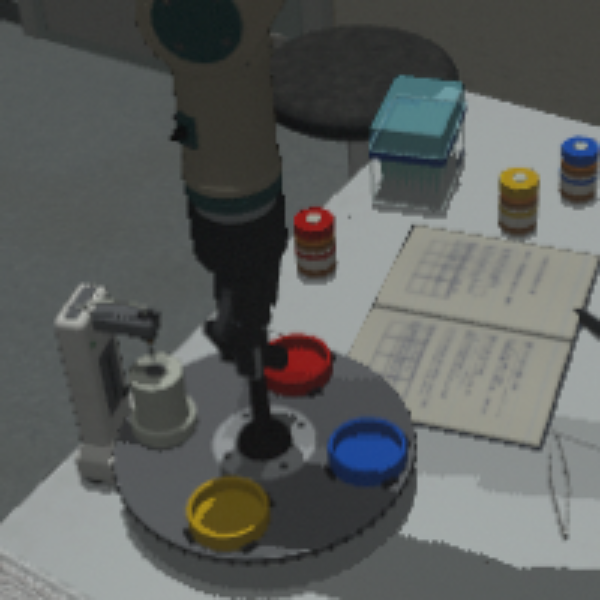

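Call:
{"op": "step_arm", "data": {"deltas": [[[0.4,0,0,0,0,0,0],[0.4,0,0,0,0,0,0],[0.4,0,0,0,0,0,0],[0.4,0,0,10,0,0,0],[0.4,0,0,25,0,0,0],[0.4,0,0,30,0,0,0],[0.4,0,0,33,0,0,0]]]}}

```text
clock: 6.3
eef_pos: [514.9, 195.8, 240.0]
tool_rot: [3.142, 0.003, 0.271]
force: [0.0, 2.2, 0.2]
width: 34.3
```

Call:
{"op": "step_arm", "data": {"deltas": [[[0.85,12.5,-28.4,0,0,0,0.116],[0.85,12.5,-28.4,0,0,0,0.116],[0.85,12.5,-28.4,0,0,0,0.116],[0.85,12.5,-28.4,0,0,0,0.116],[0.85,12.5,-28.4,0,0,0,0.116],[0.85,12.5,-28.4,0,0,0,0.116],[0.85,12.5,-28.4,0,0,0,0.116],[0.85,12.5,-28.4,0,0,0,0.116],[0.85,12.5,-28.4,0,0,0,0.116],[0.85,12.5,-28.4,0,0,0,0.116]]]}}

```text
clock: 7.13
eef_pos: [641.3, -89.4, 240.0]
tool_rot: [-3.141, -0.0, 1.436]
force: [-0.4, 0.4, 1.2]
width: 73.0
```

```bash
python3 -c "
from h import *
print(ctrl.read_state())
im,d=shot('side','4');im,d=shot('top','4')"; python3 m.py 4; python3 - <<'E'
from h import *
z=np.load("top0.npz"); P=cloud("top",z["d"])
m=(P[...,2]>25)&(P[...,2]<45)&(P[...,0]>280)&(P[...,0]<440)&(P[...,1]<-270)&(P[...,1]>-420)
print("timer",m.sum(),cv2.boxPoints(cv2.minAreaRect(P[m][:,:2].astype(np.float32))).round())
m=(P[...,2]>80)&(P[...,2]<120)&(P[...,0]>440)&(P[...,1]<-200)&(P[...,1]>-440)
print("box",m.sum(),cv2.boxPoints(cv2.minAreaRect(P[m][:,:2].astype(np.float32))).round())
E
```

```text
{'clock': 7.1333, 'qpos': array([ 0.23549383,  0.63235905, -0.23863802,  1.51851418,  0.16545246,
        1.01066155, -0.18170433]), 'qd': array([ 0.6777561 ,  0.31323846, -0.36203907, -0.58216079,  0.27680361,
        0.32360856,  1.69072168]), 'tau': array([ -2.08081886, -58.47895861,  -1.13093052, -17.69022346,
        -0.20073194,  -0.22374366,  -1.77182335]), 'eef_pos': array([641.34140938, -89.4229056 , 239.98029944]), 'tool_rot': array([-3.14148744e+00, -1.74712471e-04,  1.43586591e+00]), 'force': array([-0.37877168,  0.43127054,  1.23854868]), 'torque': array([ 0.01274293, -0.00108572, -0.04212145]), 'width': 72.98295176792764}
top red [280.1 140.4] circle z65 643.1 -88.9 r 20.7 cen [641.4 -85.5]
top red [210.5 173.7] circle z65 541.5 105.0 r 34.8 cen [540.5 104.6]
top yellow [142.8 189.9] circle z65 490.8 286.5 r 34.8 cen [490.  286.3]
top blue [184.4 215. ] circle z65 424.5 170.3 r 34.9 cen [424.7 170. ]
top blue [375.6 205.6] circle z65 462.6 -350.2 r 15.1 cen [ 465.1 -350.5]
top rinse top 146 mean [605.1 216.2] rect ((612.2333374023438, 233.54629516601562), (71.8680343627
[... 930 characters left out ...]
5 cen [635.6 725.6]
side rinse top 78 mean [601.3 216.6] rect ((605.3504028320312, 217.2472381591797), (38.15267562866211, 50.33760452270508), 26.558862686157227) pix [164. 224.]
side bar 208 mean [537.2 205. ] rect ((568.4736328125, 214.43472290039062), (170.533203125, 19.219585418701172), 20.353153228759766) pix [185. 216.]
side arm/tower 372 mean [642.3 233.4] rect ((637.3760986328125, 228.94837951660156), (85.89408874511719, 59.71333312988281), 11.544265747070312) pix [144. 204.]
side disc ((531.150634765625, 204.03311157226562), 152.72543334960938)
timer 329 [[ 285. -355.]
 [ 297. -394.]
 [ 444. -349.]
 [ 432. -310.]]
box 1436 [[ 568. -244.]
 [ 599. -363.]
 [ 684. -340.]
 [ 652. -221.]]
```

View pics/top4.png

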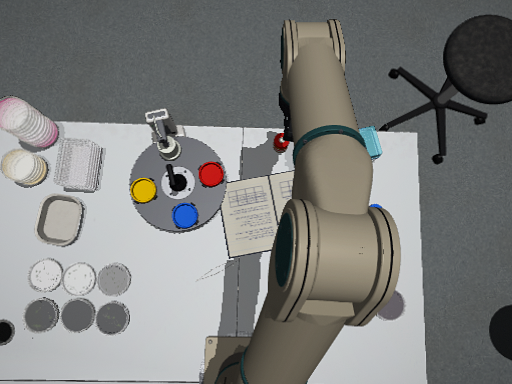

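View pics/side4.png

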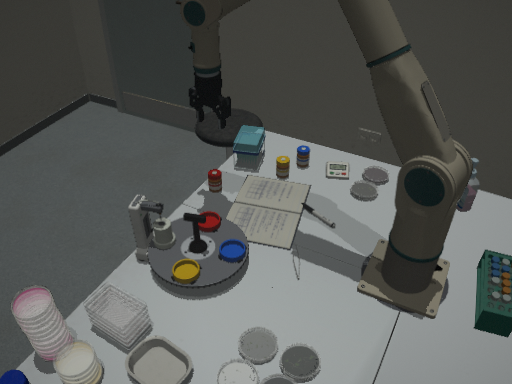

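Call:
{"op": "step_arm", "data": {"deltas": [[[0.85,0,0,-30,0,0,0],[0.85,0,0,-30,0,0,0],[0.85,0,0,-30,0,0,0],[0.85,0,0,-30,0,0,0],[0.85,0,0,-15,0,0,0],[0.85,0,0,0,0,0,0]]]}}

```text
clock: 7.73
eef_pos: [637.9, -87.3, 100.7]
tool_rot: [-3.134, 0.0, 1.43]
force: [-1.1, -0.1, 0.5]
width: 72.5
```

```bash
python3 -c "
from h import *
print(ctrl.read_state()['eef_pos'])
im,d=shot('side','5'); cv2.imwrite('pics/s5.png',cv2.resize(im[90:240,140:340,::-1],None,fx=4,fy=4))"
```

```text
[637.94647125 -87.32447642 100.69141727]
```

View pics/s5.png

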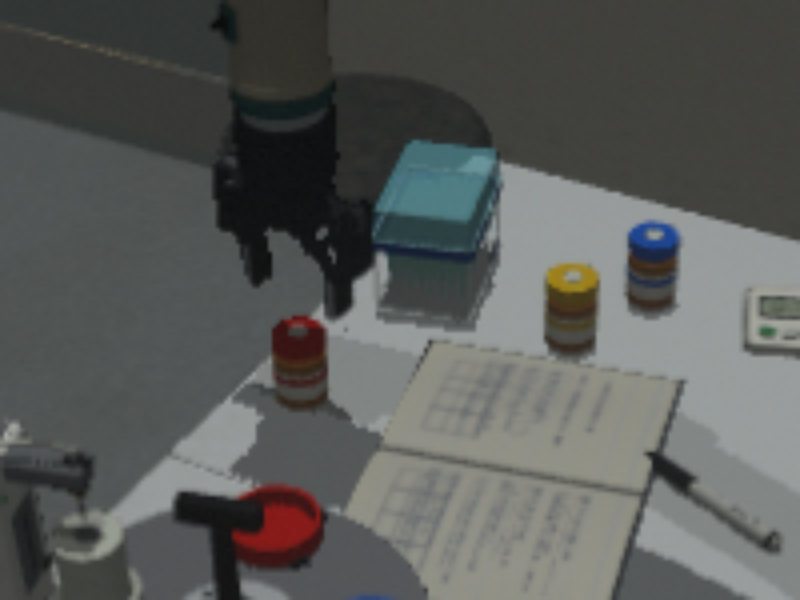

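Call:
{"op": "step_arm", "data": {"deltas": [[[0.85,3,-1.5,0,0,0,0],[0.85,2.5,-1,0,0,0,0],[0.85,0,0,-20,0,0,0],[0.85,0,0,-25,0,0,0],[0.85,0,0,-20,0,0,0],[0.85,0,0,0,0,0,0],[0.85,0,0,0,0,0,0]]]}}

```text
clock: 8.37
eef_pos: [647.1, -90.8, 40.0]
tool_rot: [3.141, -0.0, 1.43]
force: [-0.4, 0.1, 1.0]
width: 73.0
```

Call:
{"op": "step_arm", "data": {"deltas": [[[0.3,0,0,0,0,0,0],[0.3,0,0,0,0,0,0],[0.3,0,0,0,0,0,0],[0.3,0,0,0,0,0,0],[0.3,0,0,0,0,0,0]]]}}

```text
clock: 8.78
eef_pos: [648.2, -90.9, 41.7]
tool_rot: [3.138, -0.0, 1.43]
force: [-0.1, -1.4, 6.5]
width: 42.8
```

Call:
{"op": "step_arm", "data": {"deltas": [[[0.3,0,0,15,0,0,0],[0.3,0,0,25,0,0,0],[0.3,0,0,30,0,0,0],[0.3,0,0,30,0,0,0],[0.3,0,0,10,0,0,0],[0.3,0,0,0,0,0,0]]]}}

```text
clock: 9.28
eef_pos: [649.1, -91.0, 153.3]
tool_rot: [3.134, -0.0, 1.43]
force: [0.2, 0.3, -1.3]
width: 42.6
```

Call:
{"op": "step_arm", "data": {"deltas": [[[0.3,-7,12.5,0,0,0,0],[0.3,-12,22,0,0,0,0],[0.3,-14,25,0,0,0,0],[0.3,-14,25,0,0,0,0],[0.3,-14,25,0,0,0,0],[0.3,-14,25,0,0,0,0],[0.3,-14,25,0,0,0,0],[0.3,-10,20,0,0,0,0],[0.3,-7,14,0,0,0,0],[0.3,0,0,0,0,0,0]]]}}

```text
clock: 10.12
eef_pos: [537.7, 107.1, 148.1]
tool_rot: [-3.138, -0.001, 1.436]
force: [-0.1, 0.3, -1.7]
width: 42.1
```

Call:
{"op": "step_arm", "data": {"deltas": [[[0.3,0,0,0,0,0,0],[0.3,0,0,0,0,0,0],[0.3,0,0,0,0,0,0]]]}}

```text
clock: 10.37
eef_pos: [541.0, 101.0, 148.8]
tool_rot: [-3.141, 0.001, 1.427]
force: [-0.3, -0.5, -1.6]
width: 42.9
```

```bash
python3 -c "
from h import *
print(ctrl.read_state())
im,d=shot('side','6'); cv2.imwrite('pics/s6.png',cv2.resize(im[90:290,120:320,::-1],None,fx=3,fy=3))"
```

```text
{'clock': 10.3667, 'qpos': array([-0.10767896,  0.61298129, -0.19455174,  1.88199966,  0.182911  ,
        0.66437181, -0.55548856]), 'qd': array([ 0.00575573, -0.00300272, -0.00373266, -0.00286823, -0.00332114,
        0.00167892, -0.00076292]), 'tau': array([-5.67864776e-01, -5.06358182e+01, -2.06050761e+00, -1.41858664e+01,
       -1.34393061e-02,  3.35646720e-03,  3.31354815e-03]), 'eef_pos': array([541.04452898, 100.98090415, 148.76646537]), 'tool_rot': array([-3.14134725e+00,  1.12346070e-03,  1.42747568e+00]), 'force': array([-0.31541219, -0.46226234, -1.57734306]), 'torque': array([-0.03321098, -0.02006079, -0.02910277]), 'width': 42.94225559021019}
```

View pics/s6.png

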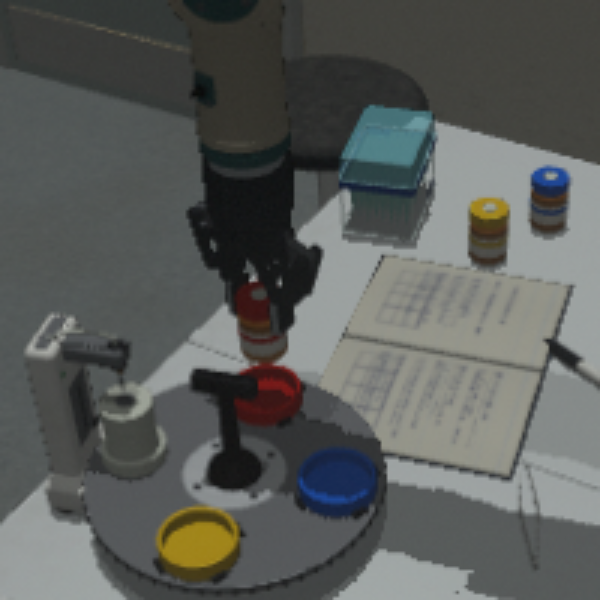

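Call:
{"op": "step_arm", "data": {"deltas": [[[0.3,0,3,-10,0,0,0],[0.3,0,0,-15,0,0,0],[0.3,0,0,-15,0,0,0],[0.3,0,0,-8,0,0,0],[0.3,0,0,0,0,0,0],[0.3,0,0,0,0,0,0],[0.3,0,0,0,0,0,0]]]}}

```text
clock: 11.0
eef_pos: [541.1, 105.8, 101.7]
tool_rot: [3.141, -0.0, 1.429]
force: [0.6, 0.4, -0.7]
width: 42.7
```

```bash
python3 -c "
from h import *
print(ctrl.read_state()['eef_pos'],ctrl.read_state()['force'])
im,d=shot('side','7'); cv2.imwrite('pics/s7.png',cv2.resize(im[140:290,140:290,::-1],None,fx=4,fy=4))
im,d=shot('top','7'); cv2.imwrite('pics/t7.png',cv2.resize(im[90:240,120:270,::-1],None,fx=4,fy=4))"
```

```text
[541.14894517 105.8364094  101.68397946] [ 0.59775191  0.39838374 -0.68864565]
```

View pics/s7.png

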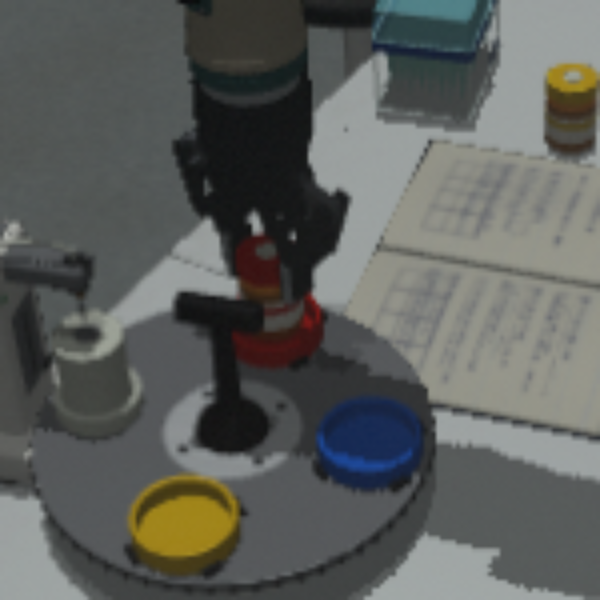

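View pics/t7.png

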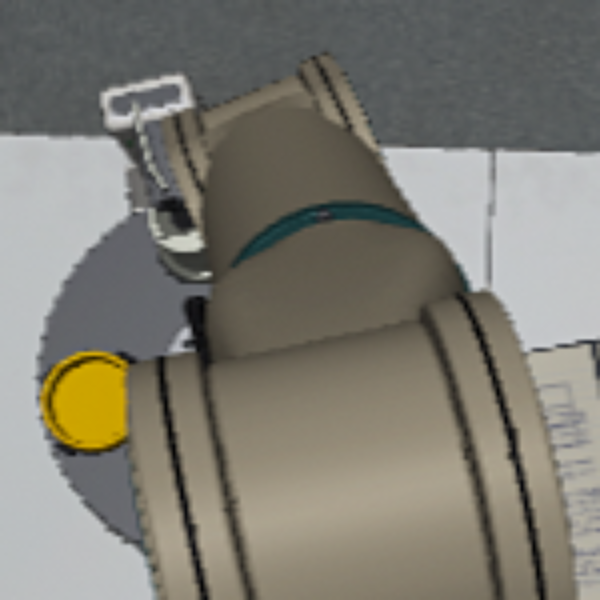

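Call:
{"op": "step_arm", "data": {"deltas": [[[0.3,0,-1,-4,0,0,0],[0.3,0,0,-4,0,0,0],[0.3,0,0,0,0,0,0],[0.3,0,0,0,0,0,0]]]}}

```text
clock: 11.43
eef_pos: [540.4, 104.7, 93.1]
tool_rot: [-3.141, 0.0, 1.43]
force: [0.6, 1.0, -1.8]
width: 42.7
```

```bash
python3 -c "
from h import *
print(onz('side',[[206,202.75]],125))"
```

```text
[[541.2954142  103.73065467 125.        ]]
```

Centre confirmed at (541,104). Lowering the last bit.

Call:
{"op": "step_arm", "data": {"deltas": [[[0.3,0,0,-1.5,0,0,0],[0.3,0,0,0,0,0,0],[0.3,0,0,0,0,0,0]]]}}

```text
clock: 11.68
eef_pos: [540.7, 104.8, 91.8]
tool_rot: [3.142, -0.0, 1.43]
force: [-1.1, -0.3, -1.0]
width: 42.7
```

Call:
{"op": "step_arm", "data": {"deltas": [[[0.3,0,0,-1.5,0,0,0],[0.3,0,0,0,0,0,0],[0.3,0,0,0,0,0,0]]]}}

```text
clock: 11.93
eef_pos: [541.5, 105.0, 91.6]
tool_rot: [3.14, -0.001, 1.43]
force: [-0.6, 0.1, 8.3]
width: 42.5
```

Call:
{"op": "step_arm", "data": {"deltas": [[[0.58,0,0,0,0,0,0],[0.65,0,0,0,0,0,0],[0.7,0,0,0,0,0,0],[0.7,0,0,0,0,0,0],[0.7,0,0,15,0,0,0],[0.7,0,0,30,0,0,0],[0.7,0,0,35,0,0,0],[0.7,0,0,35,0,0,0]]]}}

```text
clock: 12.6
eef_pos: [539.9, 104.7, 206.0]
tool_rot: [-3.14, 0.001, 1.43]
force: [1.1, -0.1, -0.1]
width: 59.7
```

```bash
python3 -c "
from h import *
print(ctrl.read_state()['eef_pos'],ctrl.read_state()['force'])
im,d=shot('side','8'); cv2.imwrite('pics/s8.png',cv2.resize(im[120:270,140:340,::-1],None,fx=4,fy=4))"; 
python3 - <<'E'
from h import *
z=np.load("top0.npz"); P=cloud("top",z["d"])
im=z["im"]
# timer corners by pixels
print(onz("top",[[250+292/2.7,110+375/2.7],[250+348/2.7,110+360/2.7],[250+372/2.7,110+430/2.7],[250+315/2.7,110+445/2.7]],34).round())
E
```

```text
[539.87852661 104.66761777 205.97612882] [ 1.09203297 -0.05292831 -0.13134594]
[[ 347. -309.   34.]
 [ 364. -367.   34.]
 [ 294. -390.   34.]
 [ 278. -332.   34.]]
```

View pics/s8.png

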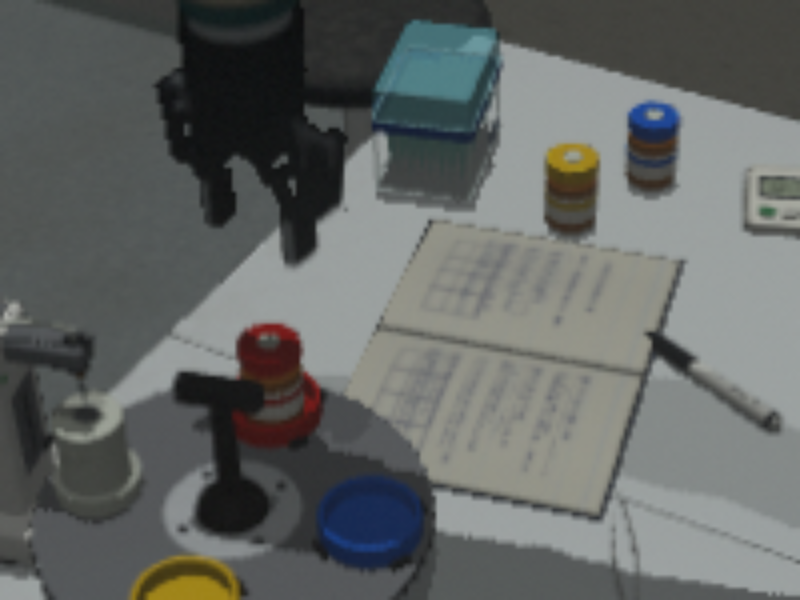

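Call:
{"op": "step_arm", "data": {"deltas": [[[0.85,-5.6,-36.5,0,0,0,-0.035],[0.85,-5.6,-36.5,0,0,0,-0.035],[0.85,-5.6,-36.5,0,0,0,-0.035],[0.85,-5.6,-36.5,0,0,0,-0.035],[0.85,-5.6,-36.5,0,0,0,-0.035],[0.85,-5.6,-36.5,0,0,0,-0.035],[0.85,-5.6,-36.5,0,0,0,-0.035],[0.85,-5.6,-36.5,0,0,0,-0.035],[0.85,-5.6,-36.5,0,0,0,-0.035],[0.85,-5.6,-36.5,0,0,0,-0.035]]]}}

```text
clock: 13.48
eef_pos: [484.0, -261.9, 205.1]
tool_rot: [-3.141, -0.0, 1.078]
force: [0.3, -0.0, 0.3]
width: 72.6
```

Call:
{"op": "step_arm", "data": {"deltas": [[[0.85,0,0,-20,0,0,0],[0.85,0,0,-30,0,0,0],[0.85,0,0,-30,0,0,0],[0.85,0,0,-25,0,0,0],[0.85,0,0,0,0,0,0],[0.85,0,0,0,0,0,0],[0.85,0,0,0,0,0,0]]]}}

```text
clock: 14.07
eef_pos: [485.4, -260.5, 101.3]
tool_rot: [3.14, -0.0, 1.08]
force: [0.1, -0.7, -0.4]
width: 72.8
```

Call:
{"op": "step_arm", "data": {"deltas": [[[0.85,-2,1,-15,0,0,0],[0.85,0,0,-20,0,0,0],[0.85,0,0,-20,0,0,0],[0.85,0,0,-6,0,0,0],[0.85,0,0,0,0,0,0],[0.85,0,0,0,0,0,0]]]}}

```text
clock: 14.57
eef_pos: [483.6, -259.6, 40.6]
tool_rot: [3.14, -0.0, 1.08]
force: [-0.5, 0.0, 0.3]
width: 72.5
```

Call:
{"op": "step_arm", "data": {"deltas": [[[0.3,0,0,0,0,0,0],[0.3,0,0,0,0,0,0],[0.3,0,0,0,0,0,0],[0.3,0,0,0,0,0,0],[0.3,0,0,0,0,0,0]]]}}

```text
clock: 14.98
eef_pos: [483.6, -259.7, 40.9]
tool_rot: [3.139, -0.0, 1.08]
force: [-0.5, 0.0, 6.4]
width: 42.8
```

Call:
{"op": "step_arm", "data": {"deltas": [[[0.3,0,0,15,0,0,0],[0.3,0,0,25,0,0,0],[0.3,0,0,35,0,0,0],[0.3,0,0,35,0,0,0],[0.3,0,0,35,0,0,0],[0.3,0,0,30,0,0,0],[0.3,0,12,10,0,0,0],[0.3,0,22,0,0,0,0]]]}}

```text
clock: 15.65
eef_pos: [484.1, -228.2, 227.9]
tool_rot: [3.133, 0.001, 1.075]
force: [-0.6, 0.5, -1.8]
width: 42.9
```

```bash
python3 -c "
from h import *
im,d=shot('side','9'); cv2.imwrite('pics/s9.png',im[:,:,::-1])"
```

```text
(no output)
```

View pics/s9.png

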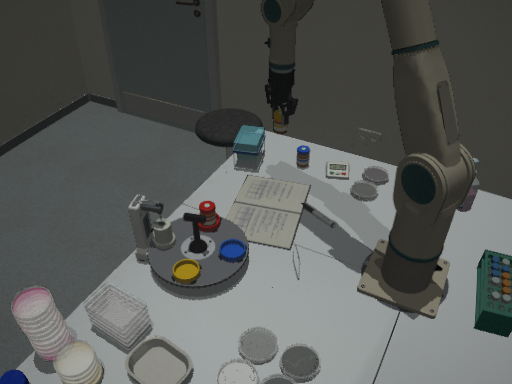

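Call:
{"op": "step_arm", "data": {"deltas": [[[0.3,0.5,36,0,0,0,0],[0.3,0.5,36,0,0,0,0],[0.3,0.5,36,0,0,0,0],[0.3,0.5,36,0,0,0,0],[0.3,0.5,36,0,0,0,0],[0.3,0.5,36,0,0,0,0],[0.3,0.5,36,0,0,0,0],[0.3,0.5,36,0,0,0,0],[0.3,0.5,36,0,0,0,0],[0.3,0.5,36,0,0,0,0]]]}}

```text
clock: 16.53
eef_pos: [486.4, 136.8, 223.9]
tool_rot: [-3.141, 0.001, 1.081]
force: [0.5, 0.1, -0.8]
width: 42.7
```

Call:
{"op": "step_arm", "data": {"deltas": [[[0.3,0.5,36,0,0,0,0],[0.3,0.5,36,0,0,0,0],[0.3,0.5,36,0,0,0,0],[0.3,0.5,25,0,0,0,0],[0.3,0,14,0,0,0,0],[0.3,0,5,0,0,0,0],[0.3,0,0,0,0,0,0],[0.3,0,0,0,0,0,0],[0.3,0,0,0,0,0,0]]]}}

```text
clock: 17.28
eef_pos: [490.0, 284.1, 224.1]
tool_rot: [3.141, 0.002, 1.077]
force: [0.4, -0.3, -0.8]
width: 42.9
```

Call:
{"op": "step_arm", "data": {"deltas": [[[0.3,0,0,-15,0,0,0],[0.3,0,0,-25,0,0,0],[0.3,0,0,-20,0,0,0],[0.3,0,0,-12,0,0,0],[0.3,0,0,0,0,0,0],[0.3,0,0,0,0,0,0]]]}}

```text
clock: 17.78
eef_pos: [489.8, 285.1, 152.1]
tool_rot: [-3.141, 0.002, 1.078]
force: [0.4, 0.3, -1.1]
width: 43.0
```

```bash
python3 -c "
from h import *
im,d=shot('side','10'); cv2.imwrite('pics/s10.png',cv2.resize(im[130:300,110:310,::-1],None,fx=4,fy=3.5)); print(proj('side',[[490,285.5,176.5]]))"
```

```text
[[180.62712412 236.29151412]]
```

View pics/s10.png

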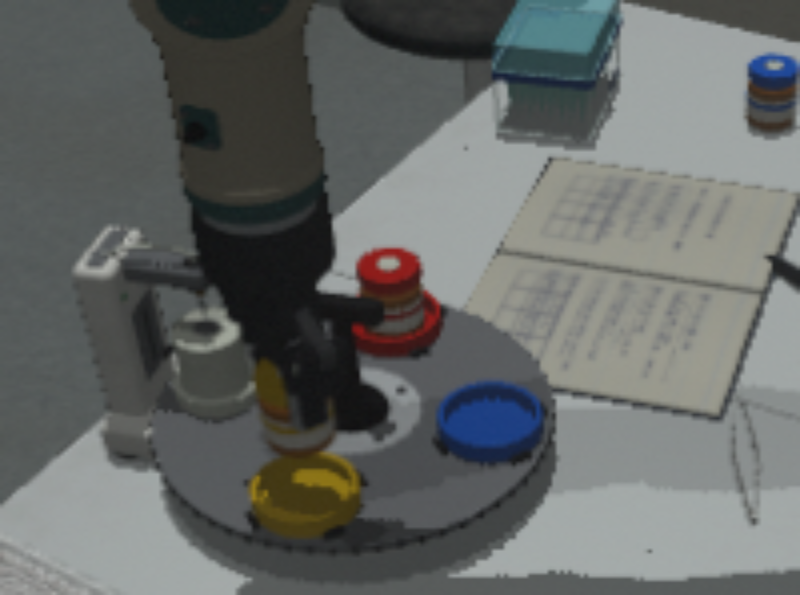

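Call:
{"op": "step_arm", "data": {"deltas": [[[0.3,0.5,1,-15,0,0,0],[0.3,0,0,-18,0,0,0],[0.3,0,0,-15,0,0,0],[0.3,0,0,-7,0,0,0],[0.3,0,0,0,0,0,0],[0.3,0,0,0,0,0,0]]]}}

```text
clock: 18.33
eef_pos: [490.7, 287.8, 98.1]
tool_rot: [3.141, -0.001, 1.079]
force: [-0.2, -0.6, -0.3]
width: 42.7
```

Call:
{"op": "step_arm", "data": {"deltas": [[[0.3,0,0,-3,0,0,0],[0.3,0,0,-1,0,0,0],[0.3,0,0,0,0,0,0],[0.3,0,0,0,0,0,0]]]}}

```text
clock: 18.67
eef_pos: [490.4, 287.9, 93.8]
tool_rot: [3.141, -0.001, 1.08]
force: [-0.1, -0.7, -1.6]
width: 42.6
```

Call:
{"op": "step_arm", "data": {"deltas": [[[0.3,0,0,-1.5,0,0,0],[0.3,0,0,0,0,0,0],[0.3,0,0,0,0,0,0]]]}}

```text
clock: 18.92
eef_pos: [490.1, 287.8, 91.8]
tool_rot: [-3.142, 0.0, 1.08]
force: [1.4, 0.5, -0.7]
width: 42.5
```

Call:
{"op": "step_arm", "data": {"deltas": [[[0.3,0,0,-1.5,0,0,0],[0.3,0,0,0,0,0,0],[0.3,0,0,0,0,0,0]]]}}

```text
clock: 19.17
eef_pos: [490.6, 288.0, 90.9]
tool_rot: [3.141, -0.001, 1.08]
force: [-0.7, 0.1, 5.5]
width: 42.5
```

Call:
{"op": "step_arm", "data": {"deltas": [[[0.58,0,0,0,0,0,0],[0.65,0,0,0,0,0,0],[0.7,0,0,0,0,0,0],[0.7,0,0,0,0,0,0],[0.7,0,0,15,0,0,0],[0.7,0,0,30,0,0,0],[0.7,0,0,35,0,0,0],[0.7,0,0,35,0,0,0],[0.7,0,0,20,0,0,0]]]}}

```text
clock: 19.92
eef_pos: [491.2, 288.6, 228.8]
tool_rot: [3.139, -0.004, 1.08]
force: [-0.0, 1.0, 0.9]
width: 59.7
```

```bash
python3 -c "
from h import *
print(ctrl.read_state()['eef_pos'])
im,d=shot('side','11'); cv2.imwrite('pics/s11.png',cv2.resize(im[130:300,110:310,::-1],None,fx=4,fy=3.5))"
```

```text
[491.2488489  288.62056777 228.8412732 ]
```

View pics/s11.png

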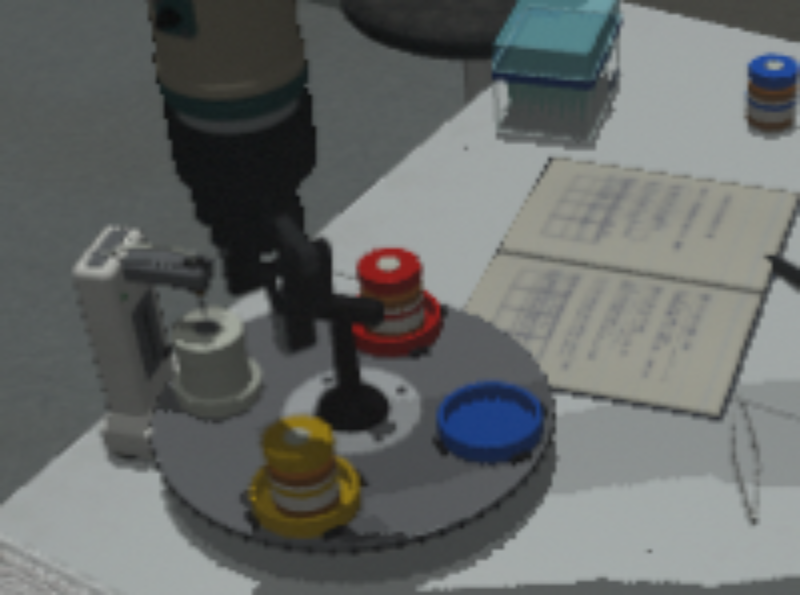

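Call:
{"op": "step_arm", "data": {"deltas": [[[0.7,-2.5,-37.5,0,0,0,-0.01],[0.7,-2.5,-37.5,0,0,0,-0.01],[0.7,-2.5,-37.5,0,0,0,-0.01],[0.7,-2.5,-37.5,0,0,0,-0.01],[0.7,-2.5,-37.5,0,0,0,-0.01],[0.7,-2.5,-37.5,0,0,0,-0.01],[0.7,-2.5,-37.5,0,0,0,-0.01],[0.7,-2.5,-37.5,0,0,0,-0.01],[0.85,-2.5,-37.5,0,0,0,-0.01],[0.85,-2.5,-37.5,0,0,0,-0.01]]]}}

```text
clock: 20.8
eef_pos: [464.5, -88.9, 225.1]
tool_rot: [-3.141, 0.0, 0.98]
force: [1.3, 0.0, 0.2]
width: 72.6
```

Call:
{"op": "step_arm", "data": {"deltas": [[[0.85,-2.5,-37.5,0,0,0,-0.01],[0.85,-2.5,-37.5,0,0,0,-0.01],[0.85,-2.5,-37.5,0,0,0,-0.01],[0.85,-2.5,-37.5,0,0,0,-0.01],[0.85,-2.5,-37.5,0,0,0,-0.01],[0.85,-2.5,-37.5,0,0,0,-0.01],[0.85,-2.5,-37.5,0,0,0,-0.01],[0.85,0,0,-25,0,0,0],[0.85,0,0,-35,0,0,0],[0.85,0,0,-35,0,0,0]]]}}

```text
clock: 21.63
eef_pos: [447.7, -351.1, 129.6]
tool_rot: [3.139, -0.0, 0.908]
force: [0.5, 0.2, 0.5]
width: 72.7
```

Call:
{"op": "step_arm", "data": {"deltas": [[[0.85,0,0,-25,0,0,0],[0.85,0,0,-5,0,0,0],[0.85,0,0,0,0,0,0],[0.85,0,0,0,0,0,0]]]}}

```text
clock: 21.97
eef_pos: [448.2, -350.0, 101.0]
tool_rot: [3.141, -0.0, 0.91]
force: [0.4, -0.5, -0.3]
width: 72.2
```

Call:
{"op": "step_arm", "data": {"deltas": [[[0.85,0,0,-15,0,0,0],[0.85,0,0,-20,0,0,0],[0.85,0,0,-20,0,0,0],[0.85,0,0,-6,0,0,0],[0.85,0,0,0,0,0,0],[0.85,0,0,0,0,0,0]]]}}

```text
clock: 22.47
eef_pos: [448.6, -350.3, 40.8]
tool_rot: [3.139, -0.0, 0.91]
force: [0.5, 0.3, -0.4]
width: 72.7
```

Call:
{"op": "step_arm", "data": {"deltas": [[[0.3,0,0,0,0,0,0],[0.3,0,0,0,0,0,0],[0.3,0,0,0,0,0,0],[0.3,0,0,0,0,0,0],[0.3,0,0,0,0,0,0]]]}}

```text
clock: 22.88
eef_pos: [448.6, -350.4, 41.0]
tool_rot: [3.139, -0.0, 0.91]
force: [0.4, 0.6, 6.6]
width: 42.5
```

Call:
{"op": "step_arm", "data": {"deltas": [[[0.3,0,0,15,0,0,0],[0.3,0,0,25,0,0,0],[0.3,0,0,35,0,0,0],[0.3,0,0,35,0,0,0],[0.3,0,0,20,0,0,0],[0.3,0,0,0,0,0,0],[0.3,0,0,0,0,0,0]]]}}

```text
clock: 23.47
eef_pos: [448.3, -350.2, 171.0]
tool_rot: [3.138, -0.0, 0.91]
force: [0.3, 0.7, -0.4]
width: 42.5
```

```bash
python3 -c "
from h import *
im,d=shot('side','12')"
```

```text
(no output)
```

View pics/side12.png

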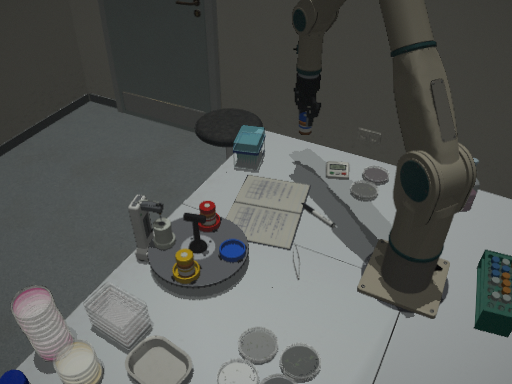

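Call:
{"op": "step_arm", "data": {"deltas": [[[0.3,-1.7,20,0,0,0,-0.04],[0.3,-1.7,36,0,0,0,-0.04],[0.3,-1.7,36,0,0,0,-0.04],[0.3,-1.7,36,0,0,0,-0.04],[0.3,-1.7,36,0,0,0,-0.04],[0.3,-1.7,36,0,0,0,-0.04],[0.3,-1.7,36,0,0,0,-0.04],[0.3,-1.7,36,0,0,0,-0.04],[0.3,-1.7,36,0,0,0,-0.04],[0.3,-1.7,36,0,0,0,-0.04]]]}}

```text
clock: 24.35
eef_pos: [429.0, -4.2, 168.0]
tool_rot: [-3.14, 0.003, 0.508]
force: [0.8, -0.3, -1.0]
width: 42.8
```

Call:
{"op": "step_arm", "data": {"deltas": [[[0.3,-1.7,36,0,0,0,-0.04],[0.3,-1.7,36,0,0,0,-0.04],[0.3,-1.7,36,0,0,0,-0.04],[0.3,-1.6,33,0,0,0,-0.04],[0.3,0,21,0,0,0,-0.04],[0.3,0,11,0,0,0,-0.04],[0.3,0,3,0,0,0,0],[0.3,0,0,0,0,0,0],[0.3,0,0,0,0,0,0],[0.3,0,0,0,0,0,0]]]}}

```text
clock: 25.18
eef_pos: [423.7, 168.6, 168.9]
tool_rot: [3.141, 0.001, 0.268]
force: [0.2, -0.9, -1.0]
width: 42.5
```

Call:
{"op": "step_arm", "data": {"deltas": [[[0.3,0,0,-15,0,0,0],[0.3,0,0,-20,0,0,0],[0.3,0,0,-10,0,0,0],[0.3,0,0,0,0,0,0],[0.3,0,0,0,0,0,0]]]}}

```text
clock: 25.6
eef_pos: [423.8, 169.0, 124.1]
tool_rot: [3.141, 0.001, 0.268]
force: [1.2, 0.8, -0.3]
width: 42.2
```

```bash
python3 -c "
from h import *
print(ctrl.read_state()['qpos'])
im,d=shot('side','13'); cv2.imwrite('pics/s13.png',cv2.resize(im[130:300,110:310,::-1],None,fx=4,fy=3.5))"
```

```text
[-0.54262016  0.55861727  0.14536661  2.15295578 -0.17953042  0.44243313
 -1.55926825]
```

View pics/s13.png

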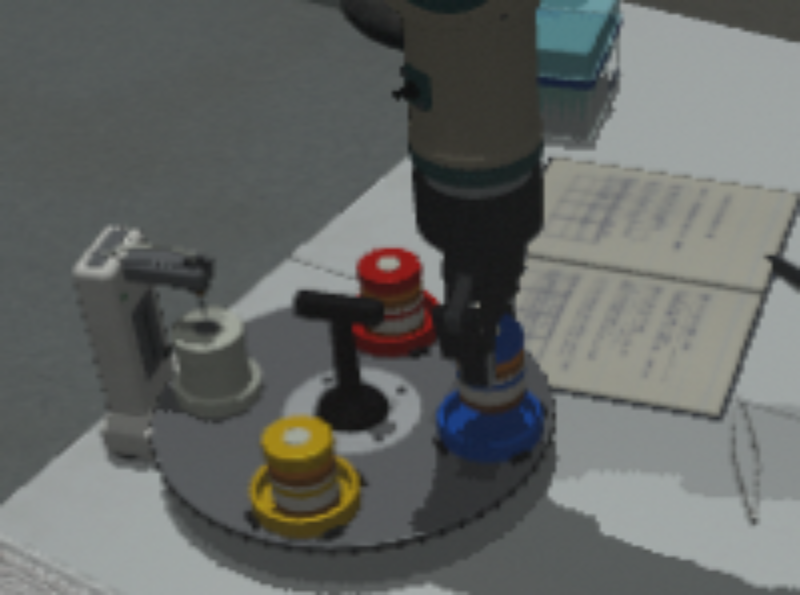

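Call:
{"op": "step_arm", "data": {"deltas": [[[0.3,0.5,0.5,-10,0,0,0],[0.3,0,0,-10,0,0,0],[0.3,0,0,-7,0,0,0],[0.3,0,0,0,0,0,0],[0.3,0,0,0,0,0,0]]]}}

```text
clock: 26.07
eef_pos: [424.6, 170.6, 97.6]
tool_rot: [3.142, -0.0, 0.269]
force: [0.0, 0.3, -1.0]
width: 42.5
```

Call:
{"op": "step_arm", "data": {"deltas": [[[0.3,0,0,-3,0,0,0],[0.3,0,0,-1,0,0,0],[0.3,0,0,0,0,0,0],[0.3,0,0,0,0,0,0]]]}}

```text
clock: 26.4
eef_pos: [424.5, 170.8, 93.5]
tool_rot: [-3.142, -0.0, 0.27]
force: [0.5, -0.9, -1.2]
width: 42.4
```

Call:
{"op": "step_arm", "data": {"deltas": [[[0.3,0,0,-1.5,0,0,0],[0.3,0,0,0,0,0,0],[0.3,0,0,0,0,0,0]]]}}

```text
clock: 26.65
eef_pos: [424.4, 170.8, 91.8]
tool_rot: [3.142, 0.0, 0.27]
force: [0.0, 0.6, -0.3]
width: 42.3
```

Call:
{"op": "step_arm", "data": {"deltas": [[[0.3,0,0,-1.5,0,0,0],[0.3,0,0,0,0,0,0],[0.3,0,0,0,0,0,0]]]}}

```text
clock: 26.9
eef_pos: [424.6, 170.9, 90.9]
tool_rot: [-3.141, -0.001, 0.27]
force: [-0.8, -1.4, 7.7]
width: 42.9
```

Contact felt; release, rise, and back off to the −y side for a clear look.

Call:
{"op": "step_arm", "data": {"deltas": [[[0.58,0,0,0,0,0,0],[0.65,0,0,0,0,0,0],[0.7,0,0,0,0,0,0],[0.7,0,0,0,0,0,0],[0.7,0,0,15,0,0,0],[0.7,0,0,30,0,0,0],[0.7,0,0,35,0,0,0],[0.7,0,0,35,0,0,0],[0.7,0,0,20,0,0,0]]]}}

```text
clock: 27.65
eef_pos: [425.5, 171.0, 228.4]
tool_rot: [-3.141, -0.004, 0.269]
force: [1.0, 0.4, -0.6]
width: 59.8
```

Call:
{"op": "step_arm", "data": {"deltas": [[[0.7,3,-30,0,0,0,0.03],[0.7,3,-36,0,0,0,0.03],[0.7,3,-36,0,0,0,0.03],[0.7,3,-36,0,0,0,0.03],[0.7,3,-36,0,0,0,0.03],[0.7,3,-36,0,0,0,0.03],[0.7,3,-36,0,0,0,0.03],[0.7,3,-36,0,0,0,0.03],[0.7,3,-36,0,0,0,0.03],[0.7,3,-20,0,0,0,0]]]}}

```text
clock: 28.48
eef_pos: [453.8, -172.0, 225.4]
tool_rot: [3.14, 0.001, 0.536]
force: [0.1, 0.1, -0.2]
width: 59.7
```

```bash
python3 -c "
from h import *
print(ctrl.read_state()['eef_pos'])
shot('side','14');shot('top','14')"; python3 m.py 14; python3 -c "
import cv2
i=cv2.imread('pics/top14.png');cv2.imwrite('pics/t14.png',cv2.resize(i[100:250,120:270],None,fx=4,fy=4,interpolation=2))"
```

```text
[ 453.84347683 -171.98250159  225.37380684]
top red [210.4 172.7] circle z65 542.6 105.0 r 34.9 cen [543.3 105. ]
top yellow [142.3 189.3] circle z65 490.8 288.3 r 36.5 cen [491.7 287.7]
top blue [184.6 214.7] circle z65 425.2 169.9 r 34.9 cen [425.5 169.5]
top rinse top 240 mean [555.4 208.7] rect ((529.0934448242188, 207.271728515625), (191.47552490234375, 178.75601196289062), 65.55816650390625) pix [169. 164.]
top bar 148 mean [526.4 197.2] rect ((569.7003173828125, 217.0310516357422), (171.0504608154297, 32.894813537597656), 14.201765060424805) pix [170. 171.]
top arm/tower 460 mean [646.6 231.9] rect ((639.2208251953125, 230.3203125), (83.1756591796875, 57.480064392089844), 15.936503410339355) pix [158. 122.]
top disc ((532.807861328125, 198.0595245361328), 150.9448699951172)
side red [206.9 205.8] circle z65 575.2 54.1 r 22.1 cen [574.6  55.1]
side red [210.6 222.9] circle z65 537.4 103.6 r 34.0 cen [525.6 112.2]
side yellow [184.1 255.4] circle z65 519.3 248.9 r 24.6 cen [519.3 249.5]
side yellow [185.9 271.5] circle z65 489.7 285.1 r 34.8 cen [483.9 292.7]
side blue [231.4 234.8] circle z65 450.4 125.2 r 23.7 cen [451.  126.1]
side blue [232.4 251.3] circle z65 423.5 169.3 r 34.5 cen [417.5 178. ]
side blue [ 12.6 377.3] circle z65 633.0 728.8 r 29.5 cen [635.8 725.7]
side rinse top 129 mean [553.4 208.7] rect ((526.68603515625, 196.41465759277344), (163.06787109375, 163.26864624023438), 60.46004104614258) pix [181. 228.]
side bar 210 mean [535.1 204.4] rect ((569.083251953125, 213.0989532470703), (170.76739501953125, 20.22625732421875), 19.286598205566406) pix [186. 216.]
side arm/tower 374 mean [642.7 233.8] rect ((637.806396484375, 229.19467163085938), (86.53862762451172, 57.31822204589844), 16.113542556762695) pix [144. 204.]
side disc ((531.0368041992188, 204.20237731933594), 152.80760192871094)
```

View pics/t14.png

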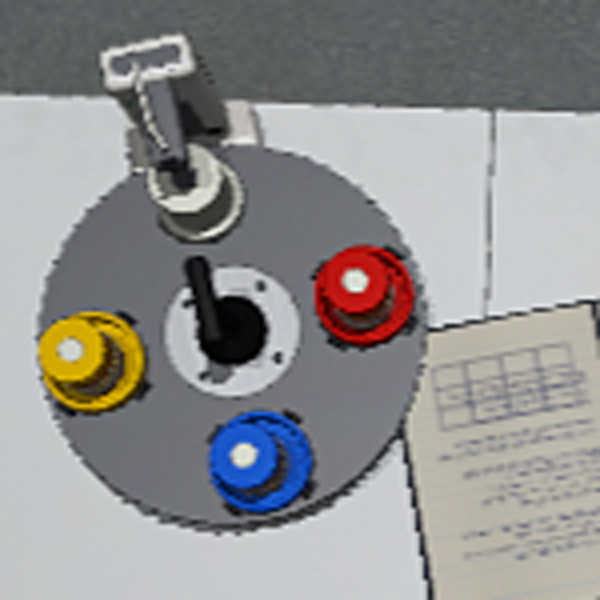

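View pics/side14.png

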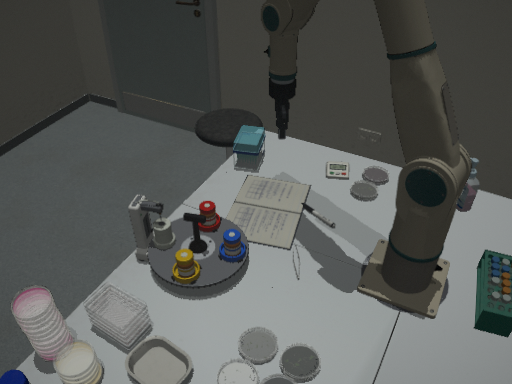

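```bash
python3 - <<'E'
from h import *
print(onz("top",[[120+u/4-.4,100+v/4-.4] for u,v in((355,281),(70,350),(243,455))],115).round(1))
for n in("top","side"):
    z=np.load(n+"14.npz");P=cloud(n,z["d"]);m=(P[...,2]>108)&(P[...,2]<118)&(np.hypot(P[...,0]-607.5,P[...,1]-221)<40)&(z["d"]>0)
    q=P[m][:,:2].astype(np.float32);print(n,m.sum(),cv2.minEnclosingCircle(q),q.mean(0))
t=np.radians(15.5);print("needle est",516+95*np.cos(t),195.3+95*np.sin(t))
z=np.load("top14.npz")["im"][120:160,145:190,::-1];cv2.imwrite("pics/tn14.png",cv2.resize(z,None,fx=12,fy=12,interpolation=cv2.INTER_CUBIC))
z=np.load("side14.npz")["im"][190:255,125:190,::-1];cv2.imwrite("pics/sn14.png",cv2.resize(z,None,fx=9,fy=9,interpolation=cv2.INTER_CUBIC))
E
```

```text
[[540.7 105.7 115. ]
 [489.2 288.5 115. ]
 [423.7 172.8 115. ]]
top 214 ((607.9359130859375, 222.04771423339844), 25.08458709716797) [603.7407  219.04166]
side 186 ((606.77392578125, 218.8939666748047), 25.463029861450195) [605.05206 222.23386]
needle est 607.5448930548192 220.68764572743441
```

View pics/sn14.png

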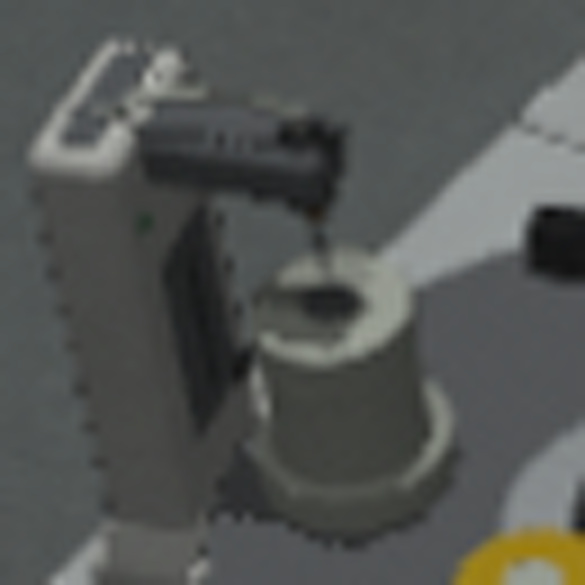

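Call:
{"op": "step_arm", "data": {"deltas": [[[0.7,0,0,0,0,0,0],[0.7,0,0,0,0,0,0],[0.7,0,0,0,0,0,0]]]}}

```text
clock: 28.83
eef_pos: [454.3, -165.5, 225.1]
tool_rot: [-3.14, 0.0, 0.542]
force: [0.1, -0.4, 0.2]
width: 59.7
```

```bash
python3 -c "
from cell import ctrl
print(ctrl.finish_job())"
```

```text
the job is handed in; nothing more can be done
None
```

I turned the carousel about 81° by its handle until the rinse jar stood under the needle. I then set the red, yellow and blue jars into their matching inserts, lowering each until the wrist felt contact before letting go. The job was handed in at about 29 s of the 115 s; `finish_job` reports no verdict.

**Last checks, from the final top and side pictures:**
- **Rinse jar:** its top was measured at about (607, 220.5) mm, against a needle estimate of (607.5, 220.7) mm. The needle estimate comes mainly from the line of its arm. A direct sighting of the tip in the side picture disagreed by 4 to 8° (about 7 to 14 mm), but the tip is only a faint pixel or two there, so I did not use it.
- **Standard jars:** each cap centre was within about 3 mm of its insert centre, and all three looked upright and seated.
- **Tip box and timer:** neither was touched by the arm, and both looked unmoved by eye; I did not measure them again.
- **Gripper:** it was parked well clear of everything, with no force showing on the wrist.

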